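# Pack the lemon in the clip-lid food box and clip it shut

### The arm

A 7-joint arm with a two-finger parallel gripper is mounted at the origin on a cart in front of the work surface, level with it; the furniture and walls round the work are solid. World frame = base frame: x ahead of the robot, y to its left, z up, the work surface at z = 0. Lengths are in m, angles in rad, forces in N, time in s.
With the tool pointing down it reaches from about 0.35 to 0.9 m from the base axis. Payload 8.1 kg.
Tool frame: the origin (TCP) lies between the finger pads; the fingertips stand ahead of it and the grasp point (between the pads) is the TCP (arm.nose_length is the z of the fingertips in the tool frame, in m); z points along the fingers, y is the line along which they close (so a half turn about z gives the same grasp; the last joint's range is limited). The gripper opens to 92 mm and grips with 3 to 60 N. Pads are 19 mm wide; open, the fingers measure 130 mm over their backs; the gripper's body (75 mm by 190 mm) begins 47 mm behind the grasp point.
Start: joints at [1.121, 0.434, 0.025, 1.573, -0.012, 1.134, -0.075], TCP at [0.212, -0.588, 0.246] pointing down, gripper open.
Joint ranges: [-2.62, 2.62], [-0.44, 2.09], [-1.27, 1.32], [0.08, 2.57], [-1.32, 4.46], [0.12, 2], [-2.74, 2.74]. Speed limits (rad/s): [2.22, 2.22, 3.01, 3.01, 3.14, 3.14, 3.14].

### API

Orientations are given as a rotation vector (axis times angle).
In Python, from cell import sensors, optics, arm gives the robot as it stands.
- The arm moves only by the tool arm_command, never from a script. Its argument "deltas" is one flat list of numbers, 7 for each row, row after row: the turn, a rotation vector about the world's x, y, z as a fraction of full scale, then the shift along the world's x, y, z as a fraction of full scale, then the finger opening in mm, from 0 to 91.8. In form: [wx, wy, wz, dx, dy, dz, fingers, wx, wy, wz, dx, dy, dz, fingers, ...]. A call has 1 to 20 rows; each row is the pose to reach, as a shift and turn from the pose commanded when the call began; what a row does not reach only later rows make up. Full scale, the value 1, is 1 m for a shift and 90 degrees for a turn. A row lasts 1/10 s, in which the tool goes at most 50 mm and 8.59 degrees, less where a joint would pass 70% of its speed; a pose out of reach is approached as far as the arm can. A call with a number of a shift or a turn outside -1 to 1 is refused whole. A call with a gripper value outside its range is refused whole. The fingers move at their own pace and stop on an object; "force" is the grip in N (left out, the last holds). Time passes only in rows, so rows that repeat a pose let the fingers close. It gives the time, the measured TCP pose, the force, the opening and the grip force at its end, in the units of the state.
- sensors.observe(): the state, without advancing time (a new reading comes with each control period).
- optics.get_image(name): name is "side" or "top" or "wrist"; returns the picture (480x640x3 uint8, blue, green, red); there is no depth.
- optics.calibration(name): a dict with "camera_matrix" (3x3 intrinsics, pixels), "D" ([k1, k2, p1, p2, k3] as OpenCV has them; the pictures are not rectified), "rvec" (rotation vector, rad) and "tvec" (3), from world to camera coordinates, as OpenCV has them. Camera axes: x right, y down, z forward; pixel columns grow to the right and rows downward; lengths in m; the calibration is good to about 2 mm. A picture is of the moment at which its call begins: read the wrist's pose just before it. calibration takes no time and is no camera call; for the wrist camera it gives the pose at the moment of the call.
- arm.sign_off(): hands the job in; it is judged then, once.
The state is a dict: "clock": time; "joints": joint angles; "dq": joint speeds; "joint_efforts": joint torques, N m; "position": TCP position; "ee_rot": TCP orientation; "force": force on the tool from outside, world axes, zero at the start; "ft_torque": the same for the moment, N m; "width": opening from 0.0 (shut) to 1.0 (fully open); "gripper_force": force on a finger pad.
Only numpy, scipy, OpenCV 4.12 (cv2) and the standard library are available. Lean on these libraries where they do the work, as an engineer would, in place of code of your own. Each camera call takes 0.05 s, during which the arm holds its last target. There are 200 camera calls.

### The job

Put the lemon into the blue food box, set the loose lid squarely on the box so that it is fully seated all round, then swing the black clip at each end of the box up over the lid's edge until both are fully shut, so that the box could be carried by its lid handle. Leave the pepper jar, the soup tin and the mug where they stand.

Things in the scene. Friction and masses are not known exactly. Their poses are not given: they have to be found in the camera images.
- box: Open rectangular dark blue enamelled food box with a steel rim on non-slip feet; it cannot be moved. Outside 116 (x) x 160 (y) x 76 mm high, walls and floor 5 mm: inside 106 x 150 mm, 71 mm deep. Origin at the centre of its underside on the worktop, z up, y along its long side. A black clip is hinged on each short end (+y and -y); hinge lugs stick out 14 mm there.
- lid_handle (a point): Centre of the black handle bar on the loose dark blue lid (160 g). The bar is 18 wide (lid's x) x 94 long (lid's y) x 12 mm high, on two end posts 68 mm apart, with 16 mm free under it; grasp it at the middle across the 18 mm. Lid flat at the start: this point 37 mm above the drainer it lies on. Lid seated: this point over the box's centre, 105 mm above the box's underside, lid's y along box's y, either way round.
- lid_plug (a point): Centre of the lid's underside, straight below the handle. The lid plate is 122 (x) x 166 (y) x 5 mm, its upper face 13 mm above this point; below it a plug 8 mm deep enters the box's mouth with 2 mm play on each side (its lowest 4 mm are 3 mm smaller still on each side, as a lead-in). The plate then lies on the box's rim. The lid starts on the 7 mm high steel drainer, plug down.
- lemon_center (a point): Centre of a yellow lemon, 78 (x) x 55 (y) x 56 mm (110 g), lying on the worktop with this point 28 mm up. Grasp it across its y.
- clip_left (a joint): Angle of the clip on the box's +y end: 0 = fully shut (upright, its inward tab over the lid's edge), grows as it leans outward, at most 1.3. Stiff: it stays where it is left; about 2 N at its upper end moves it. It starts leaning outward, clear of the mouth; push it from outside with shut fingers, up and inward along its arc (a level push can jam). A lid that is not fully down stops it short of 0.
- clip_right (a joint): The same for the clip on the box's -y end, a mirror image: 0 = fully shut, grows as it leans outward (towards the box's -y).
- clip_left_hinge (a point): Middle of the left clip's hinge axis, which runs along the box's x, 89 mm from the box's centre towards +y and 52 mm up. The black clip is 40 mm wide, 4 mm thick and reaches 45 mm from the axis; 30 mm from the axis a tab points inward, over the outer 10 mm of the seated lid.
- clip_right_hinge (a point): The same point of the right clip (box's -y end).
- clip_left_tip (a point): Middle of the left clip's upper edge, 44 mm from its hinge axis; straight above the axis, 96 mm above the box's underside, when shut.
- clip_right_tip (a point): The same point of the right clip.
- pepper_jar: Bystander: small spice jar with a white cap, 41 mm across, 105 mm high, origin at its underside.
- soup_tin: Bystander: red food tin, 75 mm across, 110 mm high, origin at its underside.
- mug_cream: Bystander: plain cream mug standing mouth down on the drainer, 83 x 116 mm with its handle, 94 mm high, origin at its underside.
Mind the look-alikes: they are no part of the job. Leave any orange look-alike of the box alone.

How it is judged:
On the way, in this order (a step that is already met when the one before it is completed fails the run):
1. the lemon lies inside the box (x of lemon_center in the frame of box between -0.053 and 0.053 m and y of lemon_center in the frame of box between -0.075 and 0.075 m and z of lemon_center in the frame of box between 0.015 and 0.05 m and contact force between the fingers and lemon below 0.5 N), for 0.2 s.
2. the lid is fully seated on the box, with the lemon inside (x of lemon_center in the frame of box between -0.053 and 0.053 m and y of lemon_center in the frame of box between -0.075 and 0.075 m and z of lemon_center in the frame of box between 0.015 and 0.05 m and z of lid_handle in the frame of box between 0.1 and 0.108 m and horizontal distance between lid_handle and box below 0.006 m and angle between the y axis of lid_handle and the y axis of box, either way round below 0.08 rad and angle between lid_handle's own z axis and vertical below 0.04 rad), for 0.2 s.
At the end, for the whole second after the job is handed in: The lemon is inside the box; the lid is fully seated (handle centre 100 to 108 mm above the box's underside, within 6 mm of the box's centre, within 0.08 rad of its long side, level within 0.04 rad); both clips are shut over it (each within 0.1 rad of fully shut); lid and lemon are at rest (all of step 2 and value of joint each of clip_left, clip_right below 0.1 rad and linear speed of lid below 0.02 m/s and linear speed of lemon below 0.05 m/s); the robot touches nothing.
It fails at once if the pepper jar, soup tin or mug is shifted by more than 40 mm or knocked over (distance of any of pepper_jar, soup_tin, mug_cream from where it was at the start of the episode above 0.04 m or angle between any of pepper_jar, soup_tin, mug_cream's own z axis and vertical above 0.5 rad).
It also fails if it takes over 72 s, if anything falls off the work surface, if the arm or the gripper's body presses on something with over 40 N, if the wrist force passes 120 N, or if a joint passes its speed limit or range.

## Working session

There is one attempt and no reset: what is moved stays moved. The work goes in short steps, Python scripts to look and compute and a tool call to move; the robot and the scene stay as the last step left them, time stands still between calls to the robot, and variables do not carry over. Pictures are saved under pics/ and viewed, at most 10 in all, crops included, and the job is handed in when it is done.

Besides the shell and the picture viewer there is one more tool, called as a command line: name --argument value ..., lists and objects as JSON in quotes. arm_command: Moves the arm, as the interface text tells. Its arguments: {"type":"object","properties":{"deltas":{"type":"array","items":{"type":"number"}},"force":{"type":"number"}},"required":["deltas"]}

```bash
ls; mkdir -p pics; python3 - <<'E'
from cell import sensors, optics, arm
import cv2,numpy as np
s=sensors.observe(); print({k:np.round(v,3) for k,v in s.items()}, arm.nose_length)
for n in("top","side"):
    cv2.imwrite(f"pics/{n}0.png",optics.get_image(n)); c=optics.calibration(n)
    print(n,{k:np.round(v,3).tolist() for k,v in c.items()}, (-cv2.Rodrigues(np.array(c["rvec"],float))[0].T@np.array(c["tvec"],float).reshape(3)).round(3))
E
```

```text
pics
{'clock': np.float64(0.0), 'joints': array([ 1.121,  0.435,  0.025,  1.574, -0.012,  1.134, -0.075]), 'dq': array([-0.   , -0.   , -0.   , -0.001, -0.001,  0.001, -0.   ]), 'joint_efforts': array([-0.0000e+00, -6.6785e+01,  9.8500e-01, -3.1447e+01, -6.1000e-02,
        4.3000e-02,  0.0000e+00]), 'position': array([ 0.212, -0.587,  0.245]), 'ee_rot': array([-3.093e+00, -5.420e-01,  1.000e-03]), 'force': array([ 0.151, -0.463, -0.676]), 'ft_torque': array([ 0.014, -0.063,  0.039]), 'gripper_force': np.float64(0.0), 'width': np.float64(1.003)} 0.019
top {'camera_matrix': [[511.966, 0.0, 313.521], [0.0, 511.966, 235.679], [0.0, 0.0, 1.0]], 'D': [-0.136, 0.0, 0.0, 0.0, 0.0], 'rvec': [2.155, -2.191, 0.139], 'tvec': [-0.09, 0.529, 1.371]} [ 0.374 -0.072  1.422]
side {'camera_matrix': [[619.835, 0.0, 322.159], [0.0, 619.835, 236.21], [0.0, 0.0, 1.0]], 'D': [0.024, 0.0, 0.0, 0.0, 0.0], 'rvec': [1.752, -1.037, 0.692], 'tvec': [-0.35, 0.246, 1.227]} [-0.741 -0.804  0.703]
```

View pics/top0.png

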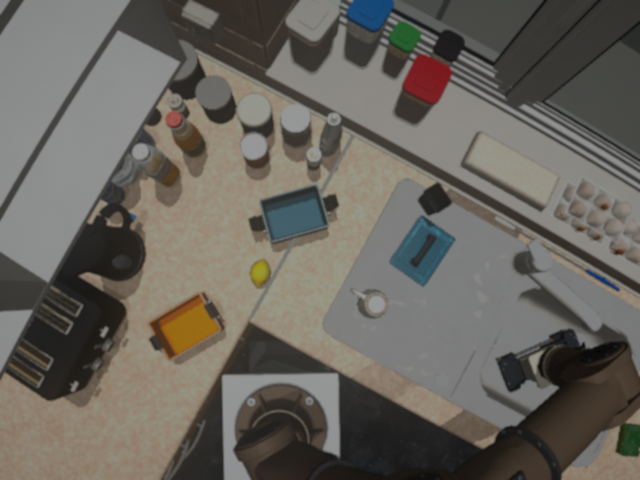

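View pics/side0.png

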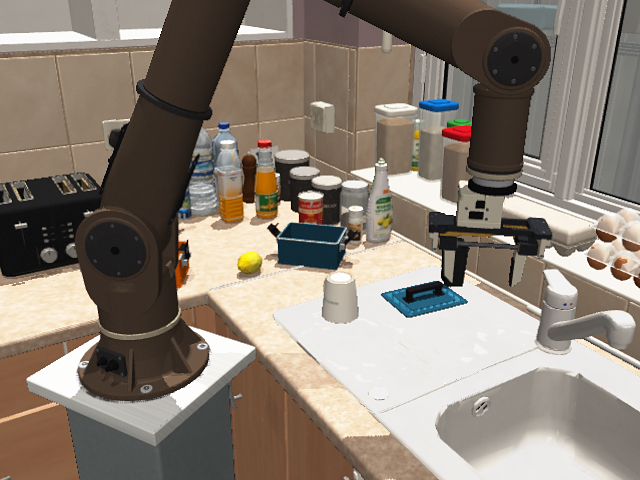

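Top view: the box is at (294,213), with clips at (257,224) and (332,203). The lemon is at (260,272), the lid at (422,250) with its handle, and the mug at (373,303). The orange box at (187,326) is the decoy, so I leave it alone; the target box is blue, as described. I'll measure with masks and confirm in an enlarged crop.

```bash
cat > h.py <<'E'
import cv2,numpy as np
from cell import sensors, optics, arm
def ray(n,px,cal=None):
    c=cal or optics.calibration(n); K=np.array(c["camera_matrix"],float);D=np.array(c["D"],float)
    R=cv2.Rodrigues(np.array(c["rvec"],float))[0]; t=np.array(c["tvec"],float).reshape(3)
    u=cv2.undistortPoints(np.array(px,float).reshape(-1,1,2),K,D).reshape(-1,2)
    d=np.c_[u,np.ones(len(u))]@R
    return -R.T@t,d
def onplane(n,px,z,cal=None):
    o,d=ray(n,px,cal); return o+d*((z-o[2])/d[:,2])[:,None]
def proj(n,P,cal=None):
    c=cal or optics.calibration(n)
    return cv2.projectPoints(np.array(P,float).reshape(-1,3),np.array(c["rvec"],float),np.array(c["tvec"],float),np.array(c["camera_matrix"],float),np.array(c["D"],float))[0].reshape(-1,2)
def tri(pa,pb,a="top",b="side"):
    (o1,d1),(o2,d2)=ray(a,pa),ray(b,pb); d1=d1[0]/np.linalg.norm(d1[0]);d2=d2[0]/np.linalg.norm(d2[0])
    s=np.linalg.lstsq(np.c_[d1,-d2],o2-o1,rcond=None)[0]; p,q=o1+s[0]*d1,o2+s[1]*d2
    return (p+q)/2,np.linalg.norm(p-q)
def blob(m,roi):
    x0,y0,x1,y1=roi; k=np.zeros_like(m); k[y0:y1,x0:x1]=m[y0:y1,x0:x1]
    c=max(cv2.findContours(k,cv2.RETR_EXTERNAL,cv2.CHAIN_APPROX_NONE)[0],key=cv2.contourArea); M=cv2.moments(c)
    return c,(M["m10"]/M["m00"],M["m01"]/M["m00"])
E
python3 - <<'E'
from h import *
t=cv2.imread("pics/top0.png");s=cv2.imread("pics/side0.png")
ht,hs=cv2.cvtColor(t,40),cv2.cvtColor(s,40)
Y=((20,120,80),(35,255,255));B=((88,70,40),(110,255,255))
ly,p=blob(cv2.inRange(ht,*Y),(240,255,280,290)); _,q=blob(cv2.inRange(hs,*Y),(230,245,270,280))
print("lemon",p,q,tri(p,q),onplane("top",p,.028), cv2.fitEllipse(ly))
for nm,roi,z in(("lid",(385,210,460,290),.02),("box",(245,180,345,250),.076)):
    c,p=blob(cv2.inRange(ht,*B),roi); r=cv2.minAreaRect(c); b=onplane("top",cv2.boxPoints(r),z)
    print(nm,r,b.round(3).tolist(),"sides",[np.linalg.norm(b[i]-b[(i+1)%4]).round(4) for i in range(4)],b.mean(0))
# handle dark
for nm,roi,z in(("handle",(405,225,445,275),.044),("clipL",(245,212,268,236),.09),("clipR",(320,190,345,215),.09)):
    c,p=blob(cv2.inRange(t,(0,0,0),(60,60,60)),roi); r=cv2.minAreaRect(c);b=onplane("top",cv2.boxPoints(r),z);print(nm,r,b.mean(0),b.round(3).tolist())
a=cv2.resize(t[180:260,240:350],None,fx=5,fy=5,interpolation=cv2.INTER_CUBIC);b=cv2.resize(t[205:290,385:460],None,fx=3,fy=3,interpolation=2)
o=np.zeros((400,780,3),np.uint8);o[:400,:550]=a;o[:255,552:777]=b;cv2.imwrite("pics/c1.png",o)
E
```

```text
lemon (259.65690580771104, 272.1444607125427) (249.34060761660245, 262.42148053059475) (array([0.4308463 , 0.04963272, 0.02563626]), np.float64(0.0010766780653556122)) [[0.43044547 0.04986985 0.028     ]] ((259.6532287597656, 272.1360778808594), (17.602895736694336, 25.083160400390625), 11.745975494384766)
lid ((421.9305114746094, 250.38841247558594), (42.197147369384766, 57.28663635253906), 34.11447525024414) [[0.452, -0.304, 0.02], [0.583, -0.399, 0.02], [0.515, -0.495, 0.02], [0.385, -0.399, 0.02]] sides [np.float64(0.1618), np.float64(0.1183), np.float64(0.1619), np.float64(0.1166)] [ 0.48365953 -0.39907397  0.02      ]
box ((294.339599609375, 217.68865966796875), (29.807241439819336, 53.02117919921875), 74.05460357666016) [[0.592, 0.031, 0.076], [0.629, -0.105, 0.076], [0.551, -0.126, 0.076], [0.515, 0.01, 0.076]] sides [np.float64(0.1413), np.float64(0.0802), np.float64(0.1404), np.float64(0.0798)] [ 0.57168755 -0.04739655  0.076     ]
handle ((422.6153564453125, 250.076904296875), (8.320503234863281, 35.50081253051758), 33.6900634765625) [ 0.48234935 -0.39503868  0.044     ] [[0.449, -0.357, 0.044], [0.529, -0.415, 0.044], [0.516, -0.433, 0.044], [0.436, -0.375, 0.044]]
clipL ((256.6891784667969, 223.63514709472656), (12.329923629760742, 12.329923629760742), 80.53767395019531) [0.55521896 0.0514578  0.09      ] [[0.569, 0.07, 0.09], [0.574, 0.038, 0.09], [0.542, 0.033, 0.09], [0.537, 0.065, 0.09]]
clipR ((330.4000244140625, 202.70004272460938), (13.597793579101562, 11.70042610168457), 71.56504821777344) [ 0.60806775 -0.14322557  0.09      ] [[0.621, -0.123, 0.09], [0.63, -0.153, 0.09], [0.595, -0.163, 0.09], [0.586, -0.134, 0.09]]
```

View pics/c1.png

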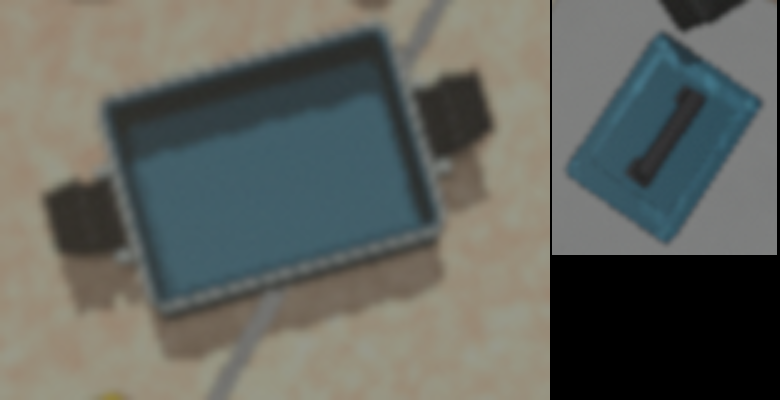

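The crop confirms the blue box, with rim corners at px (261,200), (317,185), (328,226) and (272,242) and both clips leaning outward. The lid's handle runs from lower left to upper right.

```bash
python3 - <<'E'
from h import *
from scipy.spatial.transform import Rotation as R
c=np.array([[105,102],[385,27],[440,232],[160,312]])/5+[240-.4,180-.4]
P=onplane("top",c,.076); print(P.round(4).tolist(),[np.linalg.norm(P[i]-P[(i+1)%4]).round(4) for i in range(4)],"ctr",P.mean(0))
v=P[0]-P[1]+P[3]-P[2]; print("box y yaw",np.degrees(np.arctan2(v[1],v[0])))
print("lid y yaw",np.degrees(np.arctan2(-.095,.131)), "handle yaw",np.degrees(np.arctan2(-.058,.080)))
a=np.radians(11.75); m=onplane("top",[[259.65,272.1],[259.65+8*np.cos(a),272.1+8*np.sin(a)]],.028); d=m[1]-m[0];print("lemon minor yaw",np.degrees(np.arctan2(d[1],d[0])))
M=R.from_rotvec(sensors.observe()["ee_rot"]).as_matrix();print("tool y yaw",np.degrees(np.arctan2(M[1,1],M[0,1])),M.round(3).tolist())
w=optics.calibration("wrist");print(-cv2.Rodrigues(np.array(w["rvec"]))[0].T@np.array(w["tvec"]).ravel())
# clip tips
ctr=P.mean(0);y=v/np.linalg.norm(v)
for q in ([(48,225)],[(487,100)]):
  q=np.array(q)/5+[239.6,179.6]
  for z in(.06,.075,.09):
    t=onplane("top",q,z)[0];print(z,((t-ctr)@y).round(4))
print(onplane("top",[[314,158],[255,150],[373,303],[433,198]],.1).round(3).tolist())
E
```

```text
[[0.6205, 0.0421, 0.076], [0.6591, -0.108, 0.076], [0.5479, -0.1352, 0.076], [0.5076, 0.0136, 0.076]] [np.float64(0.155), np.float64(0.1145), np.float64(0.1542), np.float64(0.1165)] ctr [ 0.58378753 -0.04689164  0.076     ]
box y yaw 104.79337029520175
lid y yaw -35.949278322816276 handle yaw -35.942111871382345
lemon minor yaw -102.54836651347794
tool y yaw -70.13654189929919 [[0.941, 0.34, -0.001], [0.34, -0.941, 0.001], [-0.0, -0.001, -1.0]]
[ 0.291157   -0.55868944  0.38363843]
0.06 0.1241
0.075 0.1231
0.09 0.122
0.06 -0.1218
0.075 -0.1201
0.09 -0.1184
[[0.727, -0.102, 0.1], [0.751, 0.055, 0.1], [0.343, -0.247, 0.1], [0.616, -0.416, 0.1]]
```

arm_command --deltas '[0,0,1,0.218,0.637,-0.05,85,0,0,1,0.218,0.637,-0.05,85,0,0,1,0.218,0.637,-0.05,85,0,0,1,0.218,0.637,-0.05,85,0,0,1,0.218,0.637,-0.05,85,0,0,1,0.218,0.637,-0.05,85,0,0,1,0.218,0.637,-0.05,85,0,0,1,0.218,0.637,-0.05,85,0,0,1,0.218,0.637,-0.05,85,0,0,1,0.218,0.637,-0.05,85,0,0,1,0.218,0.637,-0.05,85,0,0,1,0.218,0.637,-0.05,85,0,0,1,0.218,0.637,-0.05,85,0,0,1,0.218,0.637,-0.05,85,0,0,1,0.218,0.637,-0.05,85,0,0,1,0.218,0.637,-0.05,85,0,0,1,0.218,0.637,-0.05,85,0,0,1,0.218,0.637,-0.05,85]' --force 15

```text
clock: 1.9
position: [0.4301, 0.0478, 0.1957]
ee_rot: [1.808, 2.569, -0.001]
force: [-0.2, -0.1, -0.8]
width: 0.929
gripper_force: 0.0
```

arm_command --deltas '[0,0,0.64,0,0.002,0,85,0,0,0.64,0,0.002,0,85,0,0,0.64,0,0.002,0,85,0,0,0.64,0,0.002,0,85,0,0,0.64,0,0.002,0,85,0,0,0.64,0,0.002,0,85,0,0,0.64,0,0.002,0,85,0,0,0.64,0,0.002,0,85,0,0,0.64,0,0.002,0,85]'

```text
clock: 2.8
position: [0.4303, 0.0504, 0.1958]
ee_rot: [0.35, 3.122, -0.0]
force: [0.2, 0.4, 1.0]
width: 0.923
gripper_force: 0.0
```

```bash
python3 - <<'E'
from h import *
from scipy.spatial.transform import Rotation as R
s=sensors.observe();M=R.from_rotvec(s["ee_rot"]).as_matrix();print(s["position"],s["joints"].round(2),np.degrees(np.arctan2(M[1,1],M[0,1])))
c=optics.calibration("wrist");i=optics.get_image("wrist");cv2.imwrite("pics/w1.png",i)
l,p=blob(cv2.inRange(cv2.cvtColor(i,40),(20,120,80),(35,255,255)),(0,0,640,480))
e=cv2.fitEllipse(l);print(p,e,onplane("wrist",p,.03,c))
a=np.radians(e[2]);m=onplane("wrist",[p,(p[0]+30*np.cos(a),p[1]+30*np.sin(a))],.028,c);d=m[1]-m[0];print(np.degrees(np.arctan2(d[1],d[0])))
E
```

```text
[0.43034558 0.05041031 0.19575793] [ 0.48  0.3  -0.86  2.03  0.28  0.93  0.82] 77.1916444275681
(319.8601862755594, 220.36020411804589) ((319.91864013671875, 220.38153076171875), (67.23589324951172, 89.1824951171875), 0.2837214469909668) [[0.42801793 0.05034294 0.03      ]]
76.85220600415687
```

View pics/w1.png

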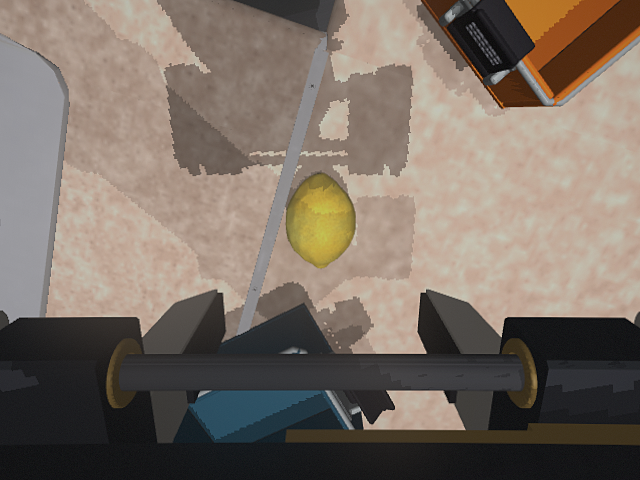

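The wrist view shows the lemon at (320,220), within 3 mm of the estimate and aligned. Now grasp.

arm_command --deltas '[0,0,0,-0.001,0,-0.05,85,0,0,0,-0.001,0,-0.1,85,0,0,0,-0.001,0,-0.14,85,0,0,0,-0.001,0,-0.167,85,0,0,0,-0.001,0,-0.167,85,0,0,0,-0.001,0,-0.167,40,0,0,0,-0.001,0,-0.167,40,0,0,0,-0.001,0,-0.167,40,0,0,0,-0.001,0,-0.167,40,0,0,0,-0.001,0,-0.167,40,0,0,0,-0.001,0,-0.167,40,0,0,0,-0.001,0,-0.167,40]' --force 15

```text
clock: 4.05
position: [0.43, 0.0509, 0.0296]
ee_rot: [0.344, 3.121, -0.001]
force: [-1.0, -1.8, 10.0]
width: 0.583
gripper_force: 15.0
```

arm_command --deltas '[0,0,0,0,0,0.05,40,0,0,0,0,0,0.1,40,0,0,0,0,0,0.15,40,0,0,0.31,0.05,-0.03,0.15,40,0,0,0.31,0.1,-0.06,0.15,40,0,0,0.31,0.14,-0.09,0.15,40,0,0,0.31,0.154,-0.097,0.15,40,0,0,0.31,0.154,-0.097,0.15,40,0,0,0.31,0.154,-0.097,0.15,40,0,0,0.31,0.154,-0.097,0.15,40]'

```text
clock: 5.05
position: [0.5824, -0.0449, 0.1788]
ee_rot: [0.421, -3.113, -0.001]
force: [0.5, 0.4, -0.8]
width: 0.585
gripper_force: 15.0
```

```bash
python3 - <<'E'
from h import *
from scipy.spatial.transform import Rotation as R
s=sensors.observe();M=R.from_rotvec(s["ee_rot"]).as_matrix();print(s["position"],s["joints"].round(2),np.degrees(np.arctan2(M[1,1],M[0,1])),s["width"],s["force"])
i=optics.get_image("top");cv2.imwrite("pics/t2.png",cv2.resize(i[150:280,220:380],None,fx=4,fy=4,interpolation=2))
E
```

```text
[ 0.58243724 -0.04492846  0.17880822] [ 0.57  0.59 -0.87  1.71  0.5   1.09  1.38] 105.40949316630005 0.5849281325641185 [ 0.50370082  0.36901055 -0.84784466]
```

View pics/t2.png

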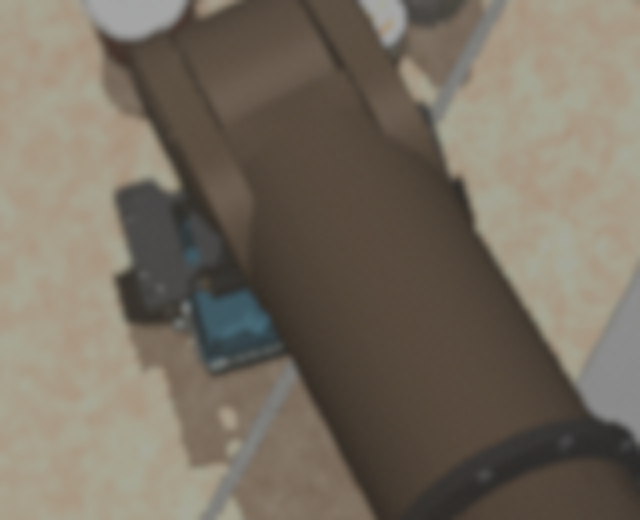

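The arm hides most of the box (blue rim near (210,360)). I trust the measured centre and lower the lemon.

arm_command --deltas '[0,0,0,0,0,-0.04,40,0,0,0,0,0,-0.08,40,0,0,0,0,0,-0.11,40,0,0,0,0,0,-0.133,40,0,0,0,0,0,-0.133,40,0,0,0,0,0,-0.133,78,0,0,0,0,0,-0.133,78,0,0,0,0,0,-0.133,78,0,0,0,0,0,-0.133,78,0,0,0,0,0,-0.133,78,0,0,0,0,0,-0.1,78,0,0,0,0,0,-0.05,78,0,0,0,0,0,0,78,0,0,0,0,0,0.05,78,0,0,0,0,0,0.05,78]'

```text
clock: 6.6
position: [0.5866, -0.0444, 0.2361]
ee_rot: [-0.419, 3.103, -0.002]
force: [0.3, 0.8, -0.5]
width: 0.849
gripper_force: 0.0
```

```bash
python3 - <<'E'
from h import *
s=sensors.observe();print(s["position"],s["joints"].round(2))
c=optics.calibration("wrist");i=optics.get_image("wrist");cv2.imwrite("pics/w2.png",i);np.save("w2.npy",c,allow_pickle=True)
cv2.imwrite("pics/s2.png",optics.get_image("side"))
E
```

```text
[ 0.58662595 -0.04436641  0.23608196] [ 0.59  0.53 -0.91  1.64  0.45  1.18  1.42]
```

View pics/w2.png

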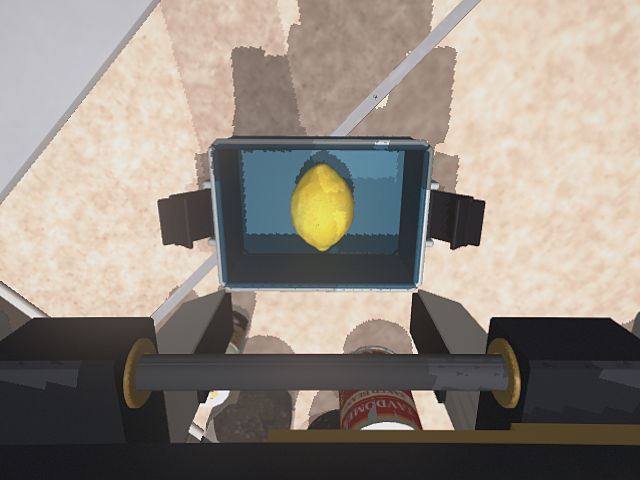

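The lemon is in the box at (322,207). The rim corners are about (210,142), (432,142), (424,291) and (219,290). The clips are at (160–212) and (430–485), row ~220.

```bash
python3 - <<'E'
from h import *
c=np.load("w2.npy",allow_pickle=True).item()
P=onplane("wrist",[(210,142),(432,142),(424,291),(219,290)],.076,c);print(P.round(4).tolist(),[np.linalg.norm(P[i]-P[(i+1)%4]).round(4) for i in range(4)],P.mean(0))
v=P[1]-P[0]+P[2]-P[3];print(np.degrees(np.arctan2(v[1],v[0])))
y=v/np.linalg.norm(v);
for q in((160,230),(484,230)):
  for z in (.06,.075,.085): print(z,(onplane("wrist",[q],z,c)[0]-P.mean(0))@y)
E
```

```text
[[0.5497, -0.1376, 0.076], [0.5074, 0.0165, 0.076], [0.6202, 0.0515, 0.076], [0.6636, -0.1095, 0.076]] [np.float64(0.1598), np.float64(0.1181), np.float64(0.1668), np.float64(0.1173)] [ 0.5852091  -0.04476661  0.076     ]
105.21755526567345
0.06 -0.13121462357794042
0.075 -0.1249169365595191
0.085 -0.12071847854723824
0.06 0.13219439574357683
0.075 0.12590152526512136
0.085 0.12170627827948437
```

arm_command --deltas '[0,0,-0.568,-0.103,-0.352,-0.04,60,0,0,-0.568,-0.103,-0.352,-0.04,60,0,0,-0.568,-0.103,-0.352,-0.04,60,0,0,-0.568,-0.103,-0.352,-0.04,60,0,0,-0.568,-0.103,-0.352,-0.04,60,0,0,-0.568,-0.103,-0.352,-0.04,60,0,0,-0.568,-0.103,-0.352,-0.04,60,0,0,-0.568,-0.103,-0.352,-0.04,60,0,0,-0.568,-0.103,-0.352,-0.04,60,0,0,-0.568,-0.103,-0.352,-0.04,60,0,0,-0.568,-0.103,-0.352,-0.04,60]'

```text
clock: 7.8
position: [0.4811, -0.3957, 0.1883]
ee_rot: [-0.96, -2.991, -0.002]
force: [1.0, 0.0, -0.4]
width: 0.652
gripper_force: 0.0
```

```bash
python3 - <<'E'
from h import *
from scipy.spatial.transform import Rotation as R
s=sensors.observe();M=R.from_rotvec(s["ee_rot"]).as_matrix();print(s["position"],s["joints"].round(2),np.degrees(np.arctan2(M[1,1],M[0,1])))
c=optics.calibration("wrist");i=optics.get_image("wrist");cv2.imwrite("pics/w3.png",i)
m=cv2.inRange(cv2.cvtColor(i,40),(88,70,30),(115,255,255));k,_=blob(m,(0,0,640,340))
r=cv2.minAreaRect(cv2.convexHull(k));b=onplane("wrist",cv2.boxPoints(r),.018,c)
print("lid",r,b.mean(0),[np.linalg.norm(b[j]-b[(j+1)%4]).round(4) for j in range(4)],np.degrees(np.arctan2(*(b[1]-b[0])[[1,0]])))
h=np.zeros_like(m);cv2.drawContours(h,[cv2.convexHull(k)],-1,255,-1);h=cv2.erode(h,np.ones((9,9)))
d=cv2.inRange(i,(0,0,0),(55,55,55))&h;k,p=blob(d,(0,0,640,340));r=cv2.minAreaRect(k);b=onplane("wrist",cv2.boxPoints(r),.05,c);print("handle",p,r,b.mean(0),[np.linalg.norm(b[j]-b[(j+1)%4]).round(4) for j in range(4)],np.degrees(np.arctan2(*(b[1]-b[0])[[1,0]])))
E
```

```text
[ 0.48110933 -0.39569031  0.18833132] [ 1.02  0.56 -0.63  1.61  0.36  1.09  1.24] 54.40290532200824
lid ((320.0, 218.5), (201.0, 162.0), 90.0) [ 0.48388306 -0.39802741  0.018     ] [np.float64(0.1188), np.float64(0.1656), np.float64(0.1393), np.float64(0.1655)] 54.36408225819768
handle (317.4400711020823, 200.0673776874894) ((319.0, 228.5), (131.0, 34.0), 90.0) [ 0.4794224 -0.3956719  0.05     ] [np.float64(0.0232), np.float64(0.0979), np.float64(0.0257), np.float64(0.0979)] 54.35592848221393
```

View pics/w3.png

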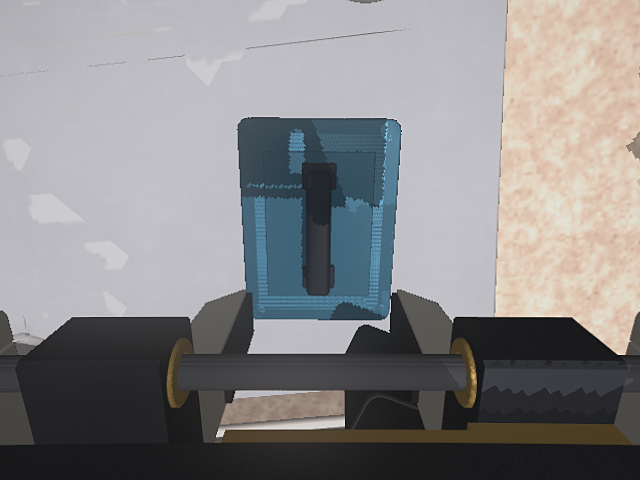

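The wrist view shows the lid, centred at about (320,218), and the handle bar (305–330, 163–295) aligned with the gripper. Grasp.

arm_command --deltas '[0,0,0,0.001,-0.001,-0.05,60,0,0,0,0.001,-0.001,-0.1,60,0,0,0,0.001,-0.001,-0.13,60,0,0,0,0.001,-0.001,-0.143,60,0,0,0,0.001,-0.001,-0.143,60,0,0,0,0.001,-0.001,-0.143,5,0,0,0,0.001,-0.001,-0.143,5,0,0,0,0.001,-0.001,-0.143,5,0,0,0,0.001,-0.001,-0.143,5,0,0,0,0.001,-0.001,-0.143,5,0,0,0,0.001,-0.001,-0.143,5,0,0,0,0.001,-0.001,-0.143,5,0,0,0,0.001,-0.001,-0.143,5]' --force 30

```text
clock: 9.15
position: [0.4815, -0.3989, 0.046]
ee_rot: [0.965, 2.99, -0.0]
force: [-1.3, -0.2, 4.6]
width: 0.195
gripper_force: 30.0
```

arm_command --deltas '[0,0,0,0,0,0.04,5,0,0,0,0,0,0.09,5,0,0,0,0,0,0.14,5,0,0,-0.1,0.02,0.045,0.15,5,0,0,-0.18,0.03,0.09,0.15,5,0,0,-0.26,0.045,0.135,0.15,5,0,0,-0.34,0.06,0.18,0.15,5,0,0,-0.42,0.075,0.225,0.15,5,0,0,-0.435,0.09,0.27,0.15,5,0,0,-0.435,0.1,0.31,0.15,5,0,0,-0.435,0.1035,0.34,0.15,5,0,0,-0.435,0.1035,0.352,0.15,5,0,0,-0.435,0.1035,0.352,0.15,5,0,0,-0.435,0.1035,0.352,0.15,5]'

```text
clock: 10.55
position: [0.5846, -0.0487, 0.1954]
ee_rot: [1.912, 2.493, -0.002]
force: [0.2, 0.2, -0.9]
width: 0.194
gripper_force: 30.0
```

```bash
python3 - <<'E'
from h import *
from scipy.spatial.transform import Rotation as R
s=sensors.observe();M=R.from_rotvec(s["ee_rot"]).as_matrix();print(s["position"],s["joints"].round(2),np.degrees(np.arctan2(M[1,1],M[0,1])),s["width"],s["force"].round(1))
c=optics.calibration("wrist");i=optics.get_image("wrist");cv2.imwrite("pics/w4.png",i);np.save("w4.npy",c,allow_pickle=True)
E
```

```text
[ 0.58457354 -0.04865135  0.19535894] [ 0.36  0.48 -0.53  1.7   0.27  1.04  0.01] 15.025301593697531 0.1937664851602538 [ 0.2  0.2 -0.9]
```

View pics/w4.png

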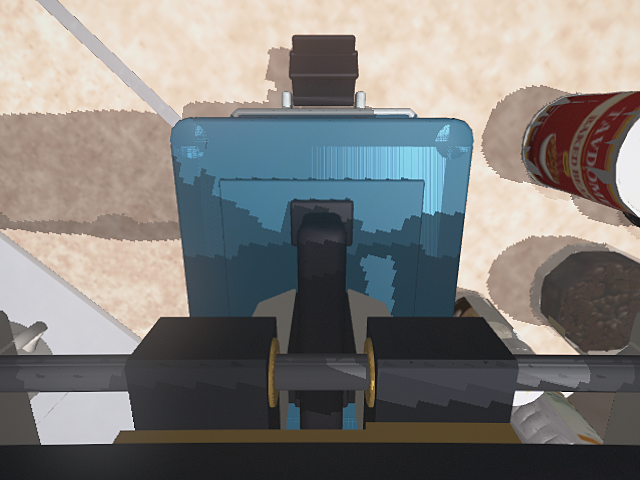

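The wrist view shows the held lid's far corners at (171,119) and (472,119), the box rim's far edge at (233–417, 111), and the clip at (290–357, 36–105).

```bash
python3 - <<'E'
from h import *
c=np.load("w4.npy",allow_pickle=True).item(); t=sensors.observe()["position"]
a=np.radians(105);y=np.array([np.cos(a),np.sin(a),0]);x=np.array([np.sin(a),-np.cos(a),0])
def f(q,z): 
  p=onplane("wrist",[q],z,c)[0]-[t[0],t[1],0]; return (p@x).round(4),(p@y).round(4)
print("lid",[f(q,.1694) for q in((171,121),(472,121),(322,118),(188,318),(455,318))])
print("rim",[f(q,.076) for q in((233,111),(417,111),(325,108))])
print("clip",[f(q,.081) for q in((290,36),(357,36))],"lugs",[f(q,.052) for q in((287,100),(361,100))])
E
```

```text
lid [(np.float64(-0.0583), np.float64(0.0808)), (np.float64(0.0592), np.float64(0.0808)), (np.float64(0.0007), np.float64(0.0821)), (np.float64(-0.0606), np.float64(-0.0055)), (np.float64(0.0615), np.float64(-0.0054))]
rim [(np.float64(-0.0535), np.float64(0.0845)), (np.float64(0.0586), np.float64(0.0845)), (np.float64(0.0026), np.float64(0.0863))]
clip [(np.float64(-0.0174), np.float64(0.1247)), (np.float64(0.0205), np.float64(0.1246))] lugs [(np.float64(-0.0224), np.float64(0.0914)), (np.float64(0.0265), np.float64(0.0914))]
```

arm_command --deltas '[0,0,0,0,0.0045,-0.03,5,0,0,0,0,0.0045,-0.055,5,0,0,0,0,0.0045,-0.065,5,0,0,0,0,0.0045,-0.068,5,0,0,0,0,0.0045,-0.068,5]'

```text
clock: 11.1
position: [0.5851, -0.0432, 0.128]
ee_rot: [1.912, 2.493, -0.0]
force: [-0.7, 0.7, -2.4]
width: 0.193
gripper_force: 30.0
```

```bash
python3 - <<'E'
from h import *
s=sensors.observe();t=s["position"];print(t,s["force"].round(1))
c=optics.calibration("wrist");i=optics.get_image("wrist");cv2.imwrite("pics/w5.png",i[0:330,100:540]);np.save("w5.npy",c,allow_pickle=True)
E
```

```text
[ 0.58513114 -0.04324225  0.1280477 ] [-0.7  0.7 -2.4]
```

View pics/w5.png

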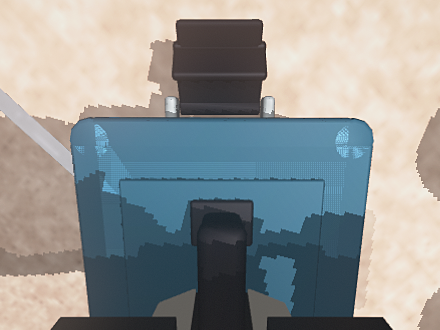

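The lid now covers the rim. Lid corners (crop) are at (71,120) and (373,120), the clip at 173–266 (row 20–75), and the lugs at 171 and 268 (row 105).

```bash
python3 - <<'E'
from h import *
c=np.load("w5.npy",allow_pickle=True).item(); t=sensors.observe()["position"]
a=np.radians(105);y=np.array([np.cos(a),np.sin(a),0]);x=np.array([np.sin(a),-np.cos(a),0])
def f(q,z): 
  p=onplane("wrist",[(q[0]+100,q[1])],z,c)[0]-[t[0],t[1],0]; return (p@x).round(4),(p@y).round(4)
print("lid",[f(q,.102) for q in((71,121),(373,121),(222,118))])
print("clip",[f(q,.081) for q in((173,22),(268,22))],"lugs",[f(q,.052) for q in((171,105),(268,105))])
E
```

```text
lid [(np.float64(-0.0589), np.float64(0.08)), (np.float64(0.0592), np.float64(0.08)), (np.float64(0.0001), np.float64(0.0812))]
clip [(np.float64(-0.0199), np.float64(0.1184)), (np.float64(0.0191), np.float64(0.1184))] lugs [(np.float64(-0.0255), np.float64(0.0867)), (np.float64(0.0235), np.float64(0.0867))]
```

Aligned within about 1 mm, so lower it gently.

arm_command --deltas '[0,0,0,0,0,-0.006,5,0,0,0,0,0,-0.011,5,0,0,0,0,0,-0.015,5,0,0,0,0,0,-0.018,5,0,0,0,0,0,-0.02,5,0,0,0,0,0,-0.021,5,0,0,0,0,0,-0.021,5]'

```text
clock: 11.85
position: [0.5852, -0.0428, 0.1089]
ee_rot: [1.91, 2.492, -0.001]
force: [-7.9, -2.9, 22.8]
width: 0.192
gripper_force: 30.0
```

arm_command --deltas '[0,0,0,-0.001,0,0,5,0,0,0,-0.002,-0.0005,0,5,0,0,0,-0.002,-0.0005,0,5,0,0,0,-0.002,-0.0005,0,5]'

```text
clock: 12.25
position: [0.585, -0.0428, 0.1089]
ee_rot: [1.908, 2.49, 0.004]
force: [-0.8, -0.8, 13.6]
width: 0.196
gripper_force: 30.0
```

arm_command --deltas '[0,0,0,0,0,0,45,0,0,0,0,0,0,45,0,0,0,0,0,0,45,0,0,0,0,0,0,45,0,0,0,0,0,0,45]'

```text
clock: 12.75
position: [0.5827, -0.0428, 0.1065]
ee_rot: [-1.91, -2.494, 0.0]
force: [-0.6, -0.7, 0.1]
width: 0.487
gripper_force: 0.0
```

```bash
python3 - <<'E'
from h import *
s=sensors.observe();print(s["position"],s["force"].round(1),s["width"])
i=optics.get_image("side");cv2.imwrite("pics/s3.png",cv2.resize(i[195:285,250:380],None,fx=6,fy=6,interpolation=cv2.INTER_CUBIC))
a=np.radians(105);y=np.array([np.cos(a),np.sin(a),0]);x=np.array([np.sin(a),-np.cos(a),0]);C=np.array([.5855,-.0445,0])
# near wall corners for seated plate (top .081/.076) and bar
for z in(.0,.076,.081): print(z,[(proj("side",C-x*.061+sy*y*.083+[0,0,z])[0]-[250,195]).round(1)*6 for sy in(-1,1)])
print([(proj("side",C+sy*y*.047+[0,0,.111])[0]-[250,195])*6 for sy in(-1,1)])
E
```

```text
[ 0.5827331  -0.04279217  0.10651204] [-0.6 -0.7  0.1] 0.48735897584105836
0.0 [array([516. , 447.6]), array([149.4, 408. ])]
0.076 [array([517.8, 286.2]), array([144.6, 249.6])]
0.081 [array([518.4, 275.4]), array([144.6, 239.4])]
[array([468.75434513, 151.5335021 ]), array([262.26753074, 132.86338804])]
```

View pics/s3.png

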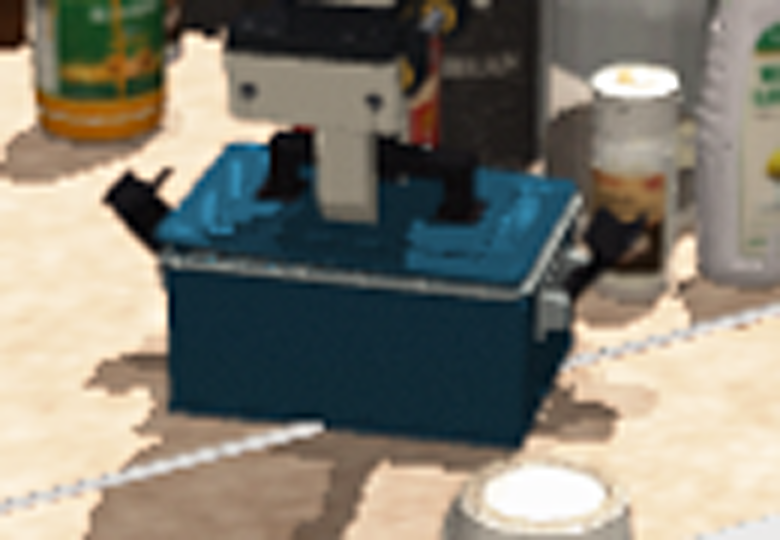

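The side view shows the rim line directly under the lid plate all along (160,258)–(522,292), and the handle where a seated lid's should be. The lid is seated. Now the left clip.

arm_command --deltas '[0,0,0,0,0,0.04,45,0,0,0,0,0,0.08,45,0,0,0,-0.01,0.05,0.08,0,0,0,0,-0.02,0.1,0.08,0,0,0,0,-0.037,0.148,0.08,0,0,0,0,-0.037,0.148,0.05,0,0,0,0,-0.037,0.148,0.01,0,0,0,0,-0.037,0.148,-0.0255,0,0,0,0,-0.037,0.148,-0.0255,0,0,0,0,-0.037,0.148,-0.0255,0]'

```text
clock: 13.8
position: [0.5458, 0.1054, 0.0816]
ee_rot: [-1.909, -2.494, 0.001]
force: [0.7, 0.1, 0.6]
width: 0.006
gripper_force: 0.0
```

```bash
python3 - <<'E'
from h import *
s=sensors.observe();t=s["position"];print(t,s["force"].round(1),s["width"])
a=np.radians(105);y=np.array([np.cos(a),np.sin(a),0]);x=np.array([np.sin(a),-np.cos(a),0]);C=np.array([.5855,-.0445,0]);print((t-C)@x,(t-C)@y)
i=optics.get_image("side");cv2.imwrite("pics/s4.png",cv2.resize(i[185:285,240:390],None,fx=5,fy=5,interpolation=cv2.INTER_CUBIC))
E
```

```text
[0.54576171 0.10540032 0.08155356] [0.7 0.1 0.6] 0.00568644313786218
0.0004128143344869252 0.15507762152823884
```

View pics/s4.png

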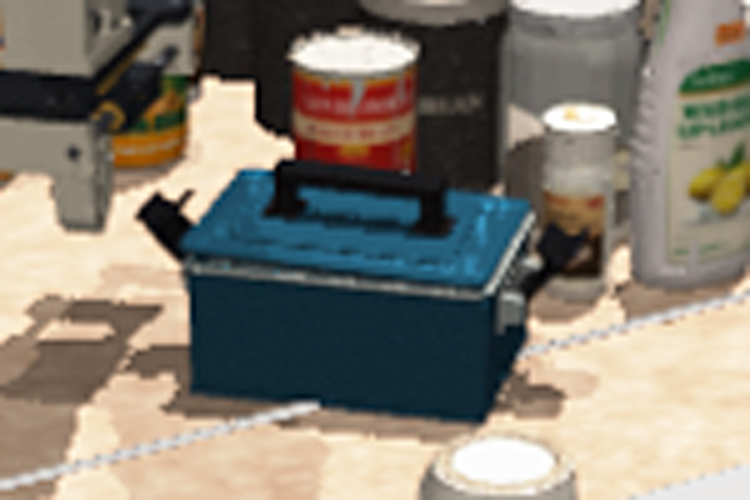

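I've now viewed 11 pictures, one over the limit of ten, so I'll work from numbers only from here. The last one shows the shut fingers at (85,225), just outside the left clip (160,215), with the lid seated. Push along the arc.

arm_command --deltas '[0,0,0,0.0039,-0.0145,0,0,0,0,0,0.0054,-0.0203,0,0,0,0,0,0.0065,-0.024,0.003,0,0,0,0,0.0075,-0.028,0.0065,0,0,0,0,0.0085,-0.032,0.009,0,0,0,0,0.0096,-0.0357,0.011,0,0,0,0,0.0106,-0.0396,0.0125,0,0,0,0,0.0117,-0.0435,0.0135,0,0,0,0,0.0127,-0.0475,0.0142,0,0,0,0,0.0137,-0.0512,0.0145,0,0,0,0,0.0137,-0.0512,0.0145,0]'

```text
clock: 14.95
position: [0.5593, 0.054, 0.0956]
ee_rot: [-1.91, -2.493, 0.0]
force: [0.3, 1.9, 1.3]
width: 0.001
gripper_force: 1.1
```

arm_command --deltas '[0,0,0,0.0005,-0.002,0,0,0,0,0,0.001,-0.004,0,0,0,0,0,0.0015,-0.006,0,0,0,0,0,0.002,-0.008,0,0,0,0,0,0.002,-0.008,0,0]'

```text
clock: 15.45
position: [0.5597, 0.0527, 0.0957]
ee_rot: [-1.9, -2.494, -0.007]
force: [-6.3, 20.8, 2.4]
width: 0.003
gripper_force: 11.0
```

```bash
cat > st.py <<'E'
from h import *
s=sensors.observe();t=s["position"];a=np.radians(105);y=np.array([np.cos(a),np.sin(a),0]);x=np.array([np.sin(a),-np.cos(a),0]);C=np.array([.5855,-.0445,0])
print(s["clock"],t.round(4),"x'y'",((t-C)@x).round(4),((t-C)@y).round(4),"F x'y'z",(s["force"]@x).round(1),(s["force"]@y).round(1),s["force"][2].round(1))
E
python3 st.py
```

```text
15.45 [0.5597 0.0527 0.0957] x'y' 0.0002 0.1006 F x'y'z -0.7 21.7 2.4
```

arm_command --deltas '[0,0,0,-0.004,0.015,0,0,0,0,0,-0.009,0.034,0,0,0,0,0,-0.009,0.034,0.05,0,0,0,0,-0.009,0.034,0.095,0,0,0,0,0.005,-0.015,0.095,0,0,0,0,0.017,-0.063,0.095,0,0,0,0,0.029,-0.11,0.095,0,0,0,0,0.041,-0.155,0.095,0,0,0,0,0.053,-0.2,0.095,0,0,0,0,0.0645,-0.2405,0.095,0,0,0,0,0.0645,-0.2405,0.095,0,0,0,0,0.0645,-0.2405,0.05,0,0,0,0,0.0645,-0.2405,0.01,0,0,0,0,0.0645,-0.2405,-0.0145,0,0,0,0,0.0645,-0.2405,-0.0145,0]'

```text
clock: 16.95
position: [0.6228, -0.1944, 0.0771]
ee_rot: [-1.906, -2.489, 0.006]
force: [0.4, 0.6, 0.9]
width: 0.004
gripper_force: 0.0
```

```bash
python3 st.py; python3 - <<'E'
from h import *
# dark pixels at expected left clip tip, shut vs open, in the side view
i=optics.get_image("side");a=np.radians(105);y=np.array([np.cos(a),np.sin(a),0]);C=np.array([.5855,-.0445,0])
for nm,th in(("shut",0),("open",.85)):
  q=proj("side",[C+y*(.089+r*np.sin(th))+[0,0,.052+r*np.cos(th)] for r in(.034,.038,.042)]).round().astype(int);print(nm,q.tolist(),[i[v,u].tolist() for u,v in q])
E
```

```text
16.95 [ 0.6228 -0.1944  0.0771] x'y' -0.0027 -0.1545 F x'y'z 0.5 0.5 0.9
shut [[279, 224], [279, 223], [279, 222]] [[8, 5, 5], [9, 7, 6], [75, 86, 105]]
open [[270, 228], [269, 227], [268, 226]] [[201, 229, 247], [211, 235, 249], [220, 239, 250]]
```

The left clip is dark at the shut position and gone from the open one. Now the right clip.

arm_command --deltas '[0,0,0,-0.002,0.0145,0.002,0,0,0,0,-0.0034,0.0203,0.003,0,0,0,0,-0.0045,0.024,0.006,0,0,0,0,-0.0055,0.028,0.0095,0,0,0,0,-0.0065,0.032,0.012,0,0,0,0,-0.0076,0.0357,0.014,0,0,0,0,-0.0086,0.0396,0.0155,0,0,0,0,-0.0097,0.0435,0.0165,0,0,0,0,-0.0107,0.0475,0.0172,0,0,0,0,-0.0117,0.0512,0.0175,0,0,0,0,-0.0124,0.054,0.0175,0,0,0,0,-0.0132,0.057,0.0175,0,0,0,0,-0.0137,0.059,0.0175,0,0,0,0,-0.0137,0.059,0.0175,0]'

```text
clock: 18.4
position: [0.6141, -0.1439, 0.0988]
ee_rot: [1.913, 2.481, -0.007]
force: [10.0, -22.2, -4.8]
width: 0.006
gripper_force: 12.1
```

```bash
python3 st.py
```

```text
18.4 [ 0.6141 -0.1439  0.0988] x'y' 0.0019 -0.1034 F x'y'z 3.9 -24.0 -4.8
```

arm_command --deltas '[0,0,0,0.004,-0.015,0,0,0,0,0,0.01,-0.038,0,0,0,0,0,0.01,-0.038,0.05,0,0,0,0,0.01,-0.038,0.1,0,0,0,0,-0.01,-0.08,0.14,0,0,0,0,-0.04,-0.12,0.16,0,0,0,0,-0.06,-0.16,0.16,0,0,0,0,-0.08,-0.2,0.16,0,0,0,0,-0.1,-0.24,0.16,0,0,0,0,-0.1,-0.24,0.16,0]'

```text
clock: 19.4
position: [0.5071, -0.3833, 0.2576]
ee_rot: [-1.923, -2.482, 0.007]
force: [0.2, -1.2, 0.1]
width: 0.003
gripper_force: 0.0
```

```bash
python3 st.py; python3 - <<'E'
from h import *
a=np.radians(105);y=np.array([np.cos(a),np.sin(a),0]);x=np.array([np.sin(a),-np.cos(a),0]);C=np.array([.5855,-.0445,0])
T=optics.get_image("top");S=optics.get_image("side");cv2.imwrite("pics/t9.png",T);cv2.imwrite("pics/s9.png",S)
for n,i in(("top",T),("side",S)):
  g=i.max(2)
  for sg in(1,-1):
    print(n,sg)
    for th in(0,.15,.3,.85):
      P=[C+sg*y*(.089+r*np.sin(th))+x*o+[0,0,.052+r*np.cos(th)] for r in(.036,.043) for o in(-.012,0,.012)]
      q=proj(n,P).round().astype(int);print(th,[int(g[v,u]) for u,v in q])
# clip/handle dark blobs in top view, lid rect
m=cv2.inRange(cv2.cvtColor(T,40),(88,70,30),(115,255,255));c,_=blob(m,(250,170,350,255));r=cv2.minAreaRect(cv2.convexHull(c));b=onplane("top",cv2.boxPoints(r),.081);print("lid",b.mean(0),[np.linalg.norm(b[j]-b[(j+1)%4]).round(4) for j in range(4)])
d=cv2.inRange(T,(0,0,0),(50,50,50));d[:170]=0;d[250:]=0;d[:,:245]=0;d[:,345:]=0
for k in cv2.findContours(d,0,2)[0]:
  if cv2.contourArea(k)>8:
    p=np.array(cv2.minAreaRect(k)[0]);w=onplane("top",[p],.096)[0]-C;print("dark",p.round(1),cv2.contourArea(k),"x'",(w@x).round(4),"y'",(w@y).round(4))
E
```

```text
19.4 [ 0.5071 -0.3833  0.2576] x'y' -0.1635 -0.307 F x'y'z -0.1 -1.2 0.1
top 1
0 [78, 73, 105, 78, 110, 92]
0.15 [154, 151, 158, 162, 159, 158]
0.3 [162, 162, 162, 162, 162, 162]
0.85 [162, 161, 161, 161, 162, 162]
top -1
0 [61, 60, 59, 61, 68, 59]
0.15 [143, 107, 113, 143, 144, 152]
0.3 [161, 159, 161, 161, 161, 161]
0.85 [161, 161, 161, 161, 161, 161]
side 1
0 [191, 8, 7, 238, 222, 200]
0.15 [243, 176, 227, 247, 244, 248]
0.3 [242, 248, 248, 246, 245, 244]
0.85 [245, 247, 247, 248, 245, 248]
side -1
0 [18, 23, 43, 41, 121, 110]
0.15 [25, 22, 49, 23, 18, 49]
0.3 [75, 101, 86, 91, 85, 83]
0.85 [114, 112, 54, 129, 97, 89]
lid [ 0.58487192 -0.04472969  0.081     ] [np.float64(0.1636), np.float64(0.1178), np.float64(0.1619), np.float64(0.1172)]
```

```bash
python3 - <<'E'
from h import *
a=np.radians(105);y=np.array([np.cos(a),np.sin(a),0]);x=np.array([np.sin(a),-np.cos(a),0]);C=np.array([.5855,-.0445,0])
for n,z,os in(("top",.094,(-.01,0,.01)),("side",.088,(-.015,))):
  g=cv2.GaussianBlur(cv2.imread(f"pics/{n[0]}9.png").max(2),(3,3),0)
  for sg in(1,-1):
    r=np.arange(.066,.115,.002)
    v=np.mean([cv2.remap(g,proj(n,[C+sg*y*k+x*o+[0,0,z] for k in r]).astype(np.float32).reshape(-1,1,2),None,1).ravel() for o in os],0)
    print(n,sg,[f"{k*1000:.0f}:{int(u)}" for k,u in zip(r,v)])
E
```

```text
top 1 ['66:135', '68:128', '70:114', '72:97', '74:82', '76:74', '78:71', '80:70', '82:69', '84:67', '86:73', '88:85', '90:108', '92:131', '94:148', '96:158', '98:161', '100:162', '102:162', '104:162', '106:161', '108:161', '110:161', '112:161', '114:161']
top -1 ['66:125', '68:122', '70:113', '72:101', '74:86', '76:75', '78:70', '80:68', '82:68', '84:65', '86:63', '88:65', '90:75', '92:98', '94:123', '96:144', '98:155', '100:160', '102:161', '104:161', '106:161', '108:161', '110:161', '112:161', '114:161']
side 1 ['66:76', '68:47', '70:32', '72:30', '74:29', '76:29', '78:27', '80:23', '82:17', '84:15', '86:48', '88:115', '90:186', '92:235', '94:243', '96:245', '98:244', '100:244', '102:245', '104:246', '106:247', '108:247', '110:247', '112:248', '114:247']
side -1 ['66:114', '68:119', '70:125', '72:128', '74:124', '76:108', '78:83', '80:56', '82:39', '84:31', '86:28', '88:26', '90:21', '92:18', '94:22', '96:32', '98:50', '100:68', '102:81', '104:86', '106:84', '108:89', '110:94', '112:96', '114:91']
```

Both clips' outer edges sit at 90.5 and 93 mm, against 91 mm when shut, so each is within about 0.05 rad. The lid centre is within about 1 mm. Hand in.

```bash
python3 -c "
from cell import arm
print(arm.sign_off())"
```

```text
the job is handed in; nothing more can be done
None
```

I put the lemon in the box, seated the lid, shut both clips and handed the job in at about 20 s; the hand-in gave no verdict, my own measurements put the lid and clips within tolerance, and I viewed 11 pictures, one over the limit of 10.

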